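Find the foot that still grips

TASK

Three of the four instrument feet on the mat have hardened soles that slide easily; only one still grips. Drag each of the four about 6 cm across the mat, gently, without lifting, tipping or leaning hard on them, to feel which one holds back; only then pick that one up and set it down gently, sole flat, in the middle of the sloping slip ramp, where it must stay put when let go. A foot that slides down the ramp spoils the job; the other three feet stay standing on the mat and everything else is left where it is.

Things in the scene. Friction and masses are not known exactly. Their poses are not given: they have to be found in the camera images.
- foot_a: one of four feet alike to the eye, 0.75 to 0.96 kg: disc 80 mm across, 18 mm thick (rubber sole, steel top), with an upright round neck 26 mm across on its middle, 56 mm tall in all; origin at the centre of the sole, z up, yaw means nothing. Under its own weight the sound foot needs 5 to 8.5 N of sideways force to slide, a hardened one 0.6 to 1.1 N; which is which must be felt
- foot_b: one of four feet alike to the eye, 0.75 to 0.96 kg: disc 80 mm across, 18 mm thick (rubber sole, steel top), with an upright round neck 26 mm across on its middle, 56 mm tall in all; origin at the centre of the sole, z up, yaw means nothing. Under its own weight the sound foot needs 5 to 8.5 N of sideways force to slide, a hardened one 0.6 to 1.1 N; which is which must be felt
- foot_c: one of four feet alike to the eye, 0.75 to 0.96 kg: disc 80 mm across, 18 mm thick (rubber sole, steel top), with an upright round neck 26 mm across on its middle, 56 mm tall in all; origin at the centre of the sole, z up, yaw means nothing. Under its own weight the sound foot needs 5 to 8.5 N of sideways force to slide, a hardened one 0.6 to 1.1 N; which is which must be felt
- foot_d: one of four feet alike to the eye, 0.75 to 0.96 kg: disc 80 mm across, 18 mm thick (rubber sole, steel top), with an upright round neck 26 mm across on its middle, 56 mm tall in all; origin at the centre of the sole, z up, yaw means nothing. Under its own weight the sound foot needs 5 to 8.5 N of sideways force to slide, a hardened one 0.6 to 1.1 N; which is which must be felt
- mat: flat blue-green bench mat, fixed, 240 mm (x) by 600 mm (y), 3 mm thick, origin under its centre. The feet stand on it in a loose row along y, about 150 mm apart, each free to slide 70 mm along x towards the mat's long centre line. Pushed on the neck no more than 40 mm above the mat a foot slides without tipping
- ramp: slip ramp: plain aluminium plate, 170 mm long up the slope and 120 mm wide, fixed on the table beside the mat, sloping 0.28 rad (16 degrees): it rises towards the ramp's own +x and has a 12 mm lip at its low (-x) edge; x, y of its frame are level, z up; origin on the table under the middle of the slope
- ramp_mid (a point): middle of the ramp's sloping upper face, 38 mm above the table
- dish: round steel dish of screws, fixed on the table at the other side of the mat, rim 116 mm across, 30 mm high; not for the feet; origin under its centre
- driver: small orange-handled screwdriver lying along x on the mat between two feet, 135 mm long, 13 mm thick, bystander; origin under its middle
- stick: small black memory stick on the mat between two feet, 54 by 17 by 9 mm, bystander; origin under its middle
- tweezers: steel tweezers lying along x on the mat between two feet, 110 mm long, 10 mm wide, 8 mm high, bystander; origin under their middle
- drive: flat aluminium disk drive behind the mat, 50 by 80 by 8 mm, bystander; origin under its centre
- tape: small roll of black tape lying flat behind the mat, 50 mm across, 18 mm high, bystander; origin under its centre
- flux: small white bottle with a red cap behind the mat, 28 mm across, 50 mm tall, bystander; origin under its centre
Mind the look-alikes: they are no part of the job. What is shaped like the foot_b but blue or orange is not meant. What is shaped like the foot_a but yellow is not meant.

How it is judged:
On the way, in this order (a step that is already met when the one before it is completed fails the run):
1. all four feet have been dragged at least 40 mm from where they stood, and stand upright on the mat (height (world z) of each of foot_a, foot_b, foot_c, foot_d below 0.008 m and angle between each of foot_a, foot_b, foot_c, foot_d's own z axis and vertical below 0.1 rad and distance of each of foot_a, foot_b, foot_c, foot_d from where it was at the start of the episode above 0.04 m), for 0.1 s.
2. one foot is lifted clear of the mat (height (world z) of any of foot_a, foot_b, foot_c, foot_d above 0.04 m), for 0.1 s.
At the end, for the whole second after the job is handed in: one foot stands by itself on the ramp's slope, sole flat on it, at rest, its centre within 28 mm along and 30 mm across of the middle of the slope; the three other feet stand on the mat (centres over it, tilt under 0.1 rad, at rest) ((((x of foot_a in the frame of ramp between -0.028 and 0.028 m and y of foot_a in the frame of ramp between -0.03 and 0.03 m and z of foot_a in the frame of ramp below 0.055 m and contact force between foot_a and ramp above 2 N and angle between the z axis of foot_a and the z axis of ramp, either way round between 0.2 and 0.36 rad and linear speed of foot_a below 0.01 m/s) and (height (world z) of foot_b below 0.008 m and angle between foot_b's own z axis and vertical below 0.1 rad and x of foot_b in the frame of mat between -0.12 and 0.12 m and y of foot_b in the frame of mat between -0.3 and 0.3 m and linear speed of foot_b below 0.01 m/s) and (height (world z) of foot_c below 0.008 m and angle between foot_c's own z axis and vertical below 0.1 rad and x of foot_c in the frame of mat between -0.12 and 0.12 m and y of foot_c in the frame of mat between -0.3 and 0.3 m and linear speed of foot_c below 0.01 m/s) and (height (world z) of foot_d below 0.008 m and angle between foot_d's own z axis and vertical below 0.1 rad and x of foot_d in the frame of mat between -0.12 and 0.12 m and y of foot_d in the frame of mat between -0.3 and 0.3 m and linear speed of foot_d below 0.01 m/s)) or ((x of foot_b in the frame of ramp between -0.028 and 0.028 m and y of foot_b in the frame of ramp between -0.03 and 0.03 m and z of foot_b in the frame of ramp below 0.055 m and contact force between foot_b and ramp above 2 N and angle between the z axis of foot_b and the z axis of ramp, either way round between 0.2 and 0.36 rad and linear speed of foot_b below 0.01 m/s) and (height (world z) of foot_a below 0.008 m and angle between foot_a's own z axis and vertical below 0.1 rad and x of foot_a in the frame of mat between -0.12 and 0.12 m and y of foot_a in the frame of mat between -0.3 and 0.3 m and linear speed of foot_a below 0.01 m/s) and (height (world z) of foot_c below 0.008 m and angle between foot_c's own z axis and vertical below 0.1 rad and x of foot_c in the frame of mat between -0.12 and 0.12 m and y of foot_c in the frame of mat between -0.3 and 0.3 m and linear speed of foot_c below 0.01 m/s) and (height (world z) of foot_d below 0.008 m and angle between foot_d's own z axis and vertical below 0.1 rad and x of foot_d in the frame of mat between -0.12 and 0.12 m and y of foot_d in the frame of mat between -0.3 and 0.3 m and linear speed of foot_d below 0.01 m/s)) or ((x of foot_c in the frame of ramp between -0.028 and 0.028 m and y of foot_c in the frame of ramp between -0.03 and 0.03 m and z of foot_c in the frame of ramp below 0.055 m and contact force between foot_c and ramp above 2 N and angle between the z axis of foot_c and the z axis of ramp, either way round between 0.2 and 0.36 rad and linear speed of foot_c below 0.01 m/s) and (height (world z) of foot_a below 0.008 m and angle between foot_a's own z axis and vertical below 0.1 rad and x of foot_a in the frame of mat between -0.12 and 0.12 m and y of foot_a in the frame of mat between -0.3 and 0.3 m and linear speed of foot_a below 0.01 m/s) and (height (world z) of foot_b below 0.008 m and angle between foot_b's own z axis and vertical below 0.1 rad and x of foot_b in the frame of mat between -0.12 and 0.12 m and y of foot_b in the frame of mat between -0.3 and 0.3 m and linear speed of foot_b below 0.01 m/s) and (height (world z) of foot_d below 0.008 m and angle between foot_d's own z axis and vertical below 0.1 rad and x of foot_d in the frame of mat between -0.12 and 0.12 m and y of foot_d in the frame of mat between -0.3 and 0.3 m and linear speed of foot_d below 0.01 m/s)) or ((x of foot_d in the frame of ramp between -0.028 and 0.028 m and y of foot_d in the frame of ramp between -0.03 and 0.03 m and z of foot_d in the frame of ramp below 0.055 m and contact force between foot_d and ramp above 2 N and angle between the z axis of foot_d and the z axis of ramp, either way round between 0.2 and 0.36 rad and linear speed of foot_d below 0.01 m/s) and (height (world z) of foot_a below 0.008 m and angle between foot_a's own z axis and vertical below 0.1 rad and x of foot_a in the frame of mat between -0.12 and 0.12 m and y of foot_a in the frame of mat between -0.3 and 0.3 m and linear speed of foot_a below 0.01 m/s) and (height (world z) of foot_b below 0.008 m and angle between foot_b's own z axis and vertical below 0.1 rad and x of foot_b in the frame of mat between -0.12 and 0.12 m and y of foot_b in the frame of mat between -0.3 and 0.3 m and linear speed of foot_b below 0.01 m/s) and (height (world z) of foot_c below 0.008 m and angle between foot_c's own z axis and vertical below 0.1 rad and x of foot_c in the frame of mat between -0.12 and 0.12 m and y of foot_c in the frame of mat between -0.3 and 0.3 m and linear speed of foot_c below 0.01 m/s)))); the robot touches nothing.
It fails at once if a foot is lifted more than about 10 mm off the mat before all the others have been dragged 40 mm ((height (world z) of foot_a above 0.013 m and distance of any of foot_b, foot_c, foot_d from where it was at the start of the episode below 0.04 m) or (height (world z) of foot_b above 0.013 m and distance of any of foot_a, foot_c, foot_d from where it was at the start of the episode below 0.04 m) or (height (world z) of foot_c above 0.013 m and distance of any of foot_a, foot_b, foot_d from where it was at the start of the episode below 0.04 m) or (height (world z) of foot_d above 0.013 m and distance of any of foot_a, foot_b, foot_c from where it was at the start of the episode below 0.04 m)).
It fails at once if a foot is tipped by more than 0.6 rad (angle between any of foot_a, foot_b, foot_c, foot_d's own z axis and vertical above 0.6 rad).
It fails at once if a foot standing on the ramp is, or slides, more than 33 mm down from the middle of the slope ((contact force between foot_a and ramp above 0.5 N and x of foot_a in the frame of ramp below -0.033 m) or (contact force between foot_b and ramp above 0.5 N and x of foot_b in the frame of ramp below -0.033 m) or (contact force between foot_c and ramp above 0.5 N and x of foot_c in the frame of ramp below -0.033 m) or (contact force between foot_d and ramp above 0.5 N and x of foot_d in the frame of ramp below -0.033 m)).
It fails at once if a foot is pressed on the mat with more than 40 N, or dropped or forced onto the ramp (more than 100 N) (contact force between any of foot_a, foot_b, foot_c, foot_d and mat above 40 N or contact force between any of foot_a, foot_b, foot_c, foot_d and ramp above 100 N).
It fails at once if a bystander is moved by more than 20 mm (distance of any of driver, stick, tweezers, drive, tape, flux from where it was at the start of the episode above 0.02 m).
It also fails if it takes over 72 s, if anything falls off the work surface, if the arm or the gripper's body presses on something with over 40 N, if the wrist force passes 120 N, or if a joint passes its speed limit or range.

ROBOT

A 6-joint arm with a two-finger parallel gripper is mounted at the origin on the work surface. World frame = base frame: x ahead of the robot, y to its left, z up, the work surface at z = 0. Lengths are in m, angles in rad, forces in N, time in s.
With the tool pointing down it reaches from about 0.35 to 0.85 m from the base axis. Payload 8.1 kg.
Tool frame: the origin (TCP) lies midway between the tips of the shut fingers; the grasp point (between the pads) lies 19 mm behind it; z points along the fingers, y is the direction in which the jaws open and shut (so a half turn about z gives the same grasp; the last joint's range is limited). The gripper opens to 93 mm and grips with 3 to 60 N. Pads are 15 mm wide; open, the fingers measure 128 mm over their backs; the gripper's body (75 mm by 188 mm) begins 65 mm behind the grasp point.
Start: joints at [1.101, 0.13, 1.488, -0, 1.523, -0.085], TCP at [0.225, 0.556, 0.219] pointing down, gripper open.
Joint ranges: [-2.96, 2.96], [-0.89, 2.26], [0.02, 2.5], [-1.34, 4.48], [0, 2.73], [-2.66, 2.66]. Speed limits (rad/s): [2.39, 2.39, 2.79, 3.14, 3.14, 3.14].

INTERFACE

Orientations are given as a rotation vector (axis times angle).
In Python, from plant import robot gives the robot as it stands. The module is installed in compiled form; this text tells all that it offers.
- The arm moves only by the shell command python3 -m pendant 'ROWS' [FORCE]. ROWS is JSON, a list of rows, each an object with "translation": the shift along the tool's x, y, z in mm, a list of three; "twist": the turn, a rotation vector about the tool's x, y, z in rad, a list of three; "grip": the opening, from -1 (shut) to 1 (fully open). A call has exactly 10 rows; each row shifts and turns the pose as measured when the row begins, along the tool's axes as they then stand; what a row does not reach is not made up. A row lasts 1/10 s, in which the tool goes at most 50 mm and 8.59 degrees, less where a joint would pass 70% of its speed; a pose out of reach is approached as far as the arm can. A call is refused whole if a number of a shift passes 50 or a number of a turn 0.15, either way. A call with a gripper value outside its range is refused whole. The fingers move at their own pace and stop on an object; FORCE is the grip in N (left out, the last holds). Time passes only in rows, so rows that do not move let the fingers close, or fill a call up. It gives the time, the measured TCP pose, the force and the opening at its end, in the units of the state.
- robot.read_state(): the state, without advancing time (a new reading comes with each control period).
- robot.read_camera(name): name is "scene" or "side" or "wrist"; returns (picture, depth): 480x640x3 uint8, red, green, blue; 480x640 float32, m along the optical axis (not along the pixel's ray), 0 where there is no reading.
- robot.camera_info(name): a dict with "vertical_fov" (degrees; the focal length in pixels is half the picture's height over the tangent of half this angle, whatever the lens; pixels are square), "cx", "cy" (the principal point, pixels), "D" ([k1, k2, p1, p2, k3] as OpenCV has them; the pictures are not rectified), "cam_to_world" (4x4, takes a point from camera to world coordinates). Camera axes: x right, y up, looking along -z (the intrinsics and any distortion apply to the point x, -y, -z); pixel columns grow to the right and rows downward; lengths in m; the calibration is good to about 2 mm. A picture is of the moment at which its call begins: read the wrist's pose just before it. camera_info takes no time and is no camera call; for the wrist camera it gives the pose at the moment of the call.
- robot.close_job(): hands the job in, once; it reports no verdict.
The state is a dict: "t": time; "q": joint angles; "dq": joint speeds; "joint_torque": joint torques, N m; "tool_pos": TCP position; "orientation": TCP orientation; "force": force on the tool from outside, world axes, zero at the start; "wrist_torque": the same for the moment, N m; "opening": finger opening in m.
Only numpy, scipy, OpenCV 4.12 (cv2) and the standard library are available. Lean on these libraries where they do the work, as an engineer would, in place of code of your own. Each camera call takes 0.05 s, during which the arm holds its last target. There are 200 camera calls.

## Working session

There is one attempt and no reset: what is moved stays moved. The work goes in short steps, Python scripts to look and compute and a shell command to move; the robot and the scene stay as the last step left them, time stands still between calls to the robot, and variables do not carry over. Pictures are saved under pics/ and viewed, about 8 in all and at most 12, crops included, and the job is handed in when it is done.

```bash
mkdir -p pics; cat > h.py <<'E'
import numpy as np, cv2
from plant import robot
from scipy.spatial.transform import Rotation as R
def K(i):
    f=240/np.tan(np.radians(i["vertical_fov"])/2)
    return np.array([[f,0,i["cx"]],[0,f,i["cy"]],[0,0,1.]])
def ray(i,uv):
    p=cv2.undistortPoints(np.array(uv,float).reshape(-1,1,2),K(i),np.array(i["D"],float)).reshape(-1,2)
    T=np.array(i["cam_to_world"]); d=np.c_[p[:,0],-p[:,1],-np.ones(len(p))]@T[:3,:3].T
    return T[:3,3],d
def plane(i,uv,z):
    o,d=ray(i,uv); return o+d*((z-o[2])/d[:,2])[:,None]
def depthpts(i,D):
    v,u=np.mgrid[0:480,0:640]; o,d=ray(i,np.c_[u.ravel(),v.ravel()]); return (o+d*D.reshape(-1,1)).reshape(480,640,3)
def snap(n,f=None):
    i=robot.camera_info(n); a,d=robot.read_camera(n)
    if f: cv2.imwrite('pics/'+f,a[:,:,::-1])
    np.savez(f'{n}.npz',a=a,d=d); return i,a,d
def st():
    s=robot.read_state(); print(s["t"],np.round(s["tool_pos"],4),np.round(s["orientation"],3),'F',np.round(s["force"],2),'M',np.round(s["wrist_torque"],2),'op',s["opening"]); return s
E
python3 - <<'E'
from h import *
s=st()
for n in("scene","side"):
    i,a,d=snap(n,n+'0.png'); print(n,np.round(i["cam_to_world"],3).tolist(),i["vertical_fov"],i["D"])
print(np.round(R.from_rotvec(s["orientation"]).as_matrix(),3))
E
```

```text
0.0 [0.2249 0.5556 0.2176] [-6.010e-01 -3.083e+00  3.000e-03] F [-0.45  0.54  0.4 ] M [0.   0.01 0.  ] op 0.09283088322194753
scene [[-0.599, -0.642, 0.478, 1.06], [0.801, -0.471, 0.37, 0.417], [-0.012, 0.605, 0.796, 0.941], [0.0, 0.0, 0.0, 1.0]] 50.934831370632836 [-0.04212598  0.          0.          0.          0.        ]
side [[-0.999, 0.039, -0.029, 0.515], [-0.048, -0.723, 0.689, 0.73], [0.006, 0.689, 0.724, 0.833], [0.0, 0.0, 0.0, 1.0]] 48.324742130281706 [-0.05745731  0.          0.          0.          0.        ]
[[-0.927  0.375 -0.001]
 [ 0.375  0.927 -0.002]
 [ 0.    -0.002 -1.   ]]
```

View pics/scene0.png

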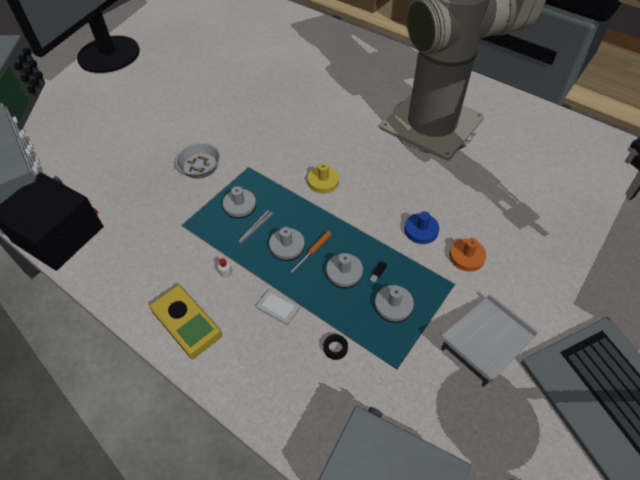

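View pics/side0.png

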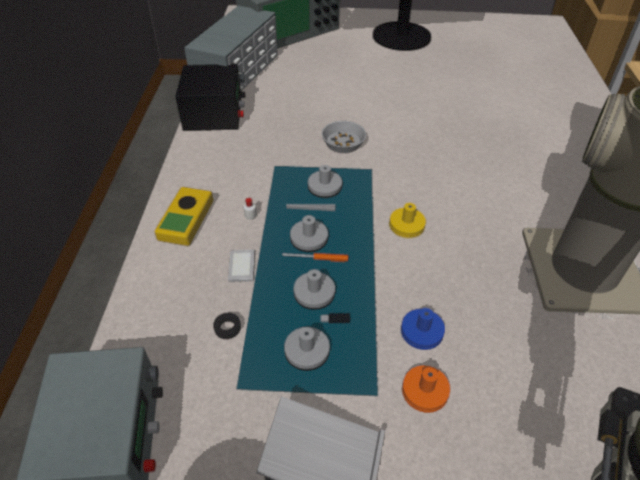

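The pictures show four grey feet on the mat: scene (239,200), (287,240), (345,267), (394,300), and side (325,180), (309,232), (314,287), (307,345). The look-alikes are off the mat in scene: yellow (323,180), blue (422,228), orange (468,254). They are excluded by colour. The ramp is at scene (489,338).

```bash
python3 - <<'E'
from h import *
for n in("scene","side"):
    i=robot.camera_info(n); z=np.load(n+'.npz'); a=z['a'];d=z['d']; P=depthpts(i,d)
    hsv=cv2.cvtColor(a,cv2.COLOR_RGB2HSV)
    m=((hsv[...,0]>85)&(hsv[...,0]<105)&(hsv[...,1]>130)).astype(np.uint8)
    m=cv2.morphologyEx(m,cv2.MORPH_CLOSE,np.ones((25,25)))
    c=max(cv2.findContours(m,0,2)[0],key=cv2.contourArea)
    hull=cv2.convexHull(c).reshape(-1,2)
    Q=plane(i,hull,0.003)[:,:2].astype(np.float32); r=cv2.minAreaRect(Q); print(n,'mat',np.round(r[0],3),np.round(r[1],3),r[2])
    gray=hsv[...,1]<60
    mm=np.zeros((480,640),np.uint8); cv2.fillConvexPoly(mm,hull,1)
    mm=cv2.dilate(mm,np.ones((15,15)))
    valid=(d>0)
    for lo,hi,nm in((.048,.070,'neck'),(.012,.03,'disc')):
        k=(valid&(mm>0)&(P[...,2]>lo)&(P[...,2]<hi)&gray).astype(np.uint8)
        N,L,S,C=cv2.connectedComponentsWithStats(k)
        for j in range(1,N):
            if S[j,4]>40:
                q=P[L==j]; print(nm,S[j,4],C[j].round(),q.mean(0).round(4),((q.max(0)+q.min(0))/2).round(4),np.ptp(q,axis=0).round(3), 'ztop',np.percentile(q[:,2],95).round(4))
    # ramp
    c=(489,338) if n=="scene" else (322,445)
    k=(valid&(P[...,2]>.015)&(P[...,2]<.085)&gray).astype(np.uint8)
    N,L,S,C=cv2.connectedComponentsWithStats(k); j=L[c[1],c[0]]; q=P[L==j]
    A=np.c_[q[:,:2],np.ones(len(q))]; w=np.linalg.lstsq(A,q[:,2],rcond=None)[0]
    for _ in range(5):
        e=abs(A@w-q[:,2])<.004; w=np.linalg.lstsq(A[e],q[e,2],rcond=None)[0]
    r=cv2.minAreaRect(q[e][:,:2].astype(np.float32))
    print('ramp',e.sum(),w,'slope',np.arctan(np.hypot(*w[:2])),'uphill dir',np.arctan2(w[1],w[0]),np.round(r[0],4),np.round(r[1],3),r[2],'z mid',w@[*r[0],1], q[e].min(0),q[e].max(0))
E
```

```text
scene mat [0.557 0.001] [0.596 0.236] 89.93804931640625
neck 106 [236. 192.] [ 0.552  -0.2243  0.0569] [ 0.5507 -0.2255  0.0553] [0.028 0.026 0.014] ztop 0.0608
neck 115 [285. 233.] [ 0.5786 -0.0547  0.0573] [ 0.5774 -0.0558  0.0564] [0.026 0.025 0.015] ztop 0.0609
neck 127 [344. 260.] [0.5585 0.0911 0.0574] [0.5579 0.0894 0.0556] [0.026 0.026 0.015] ztop 0.0617
neck 140 [395. 293.] [0.5638 0.2207 0.057 ] [0.562  0.2203 0.0554] [0.026 0.025 0.015] ztop 0.0607
disc 568 [239. 204.] [ 0.5557 -0.2192  0.0202] [ 0.5505 -0.2273  0.021 ] [0.081 0.083 0.018] ztop 0.024
disc 679 [286. 245.] [ 0.5828 -0.0507  0.0202] [ 0.5768 -0.0568  0.021 ] [0.08  0.081 0.018] ztop 0.0234
disc 758 [344. 272.] [0.5634 0.0939 0.0202] [0.5571 0.0905 0.021 ] [0.081 0.079 0.018] ztop 0.0236
disc 861 [393. 304.] [0.5683 0.223  0.0208] [0.5619 0.22   0.021 ] [0.08  0.079 0.018] ztop 0.0243
disc 113 [340. 339.] [0.6961 0.1778 0.0183] [0.6951 0.1785 0.0177] [0.017 0.044 0.009] ztop 0.0215
ramp 3952 [ 0.2792967  -0.06019926 -0.08378015] slope 0.2782963360209383 uphill dir -0.2122910402448217 [0.5267 0.4137] [0.122 0.1
[... 538 characters left out ...]
2209 0.055 ] [0.026 0.027 0.014] ztop 0.06
disc 545 [325. 184.] [ 0.5476 -0.2167  0.0185] [ 0.5485 -0.2228  0.021 ] [0.078 0.079 0.018] ztop 0.0226
disc 710 [309. 236.] [ 0.5732 -0.0472  0.0185] [ 0.5741 -0.0537  0.021 ] [0.078 0.078 0.018] ztop 0.0221
disc 902 [314. 291.] [0.554  0.0988 0.0185] [0.5548 0.0906 0.0207] [0.078 0.081 0.017] ztop 0.0217
disc 1167 [307. 349.] [0.5595 0.2281 0.0195] [0.5601 0.2213 0.021 ] [0.079 0.08  0.018] ztop 0.0222
ramp 7113 [ 0.28087971 -0.05696493 -0.08718105] slope 0.27911648489796714 uphill dir -0.2000950436293077 [0.5267 0.4139] [0.122 0.16 ] 79.03361511230469 z mid 0.03718349006124472 [0.4378585  0.34081452 0.0150139 ] [0.61572445 0.46383689 0.06293814]
```

```bash
cat >> h.py <<'E'
import json
R0=np.array([[0,1,0],[1,0,0],[0,0,-1.]])  # tool x=+y, y=+x, z down
def plan(pos,Rt,n,grip):
    s=st(); p=np.array(s["tool_pos"]); A=R.from_rotvec(s["orientation"]); B=R.from_matrix(Rt)
    w=(A.inv()*B).as_rotvec()/n; d=(np.array(pos)-p)/n*1000; rows=[]
    for k in range(n):
        rows.append({"translation":(A*R.from_rotvec(w*k)).inv().apply(d).round(1).tolist(),"twist":w.round(3).tolist(),"grip":grip})
    for k in range(0,n,10): print(json.dumps(rows[k:k+10]))
E
python3 -c "
from h import *
plan([.561,.221,.16],R0,20,0)"
```

```text
0.1 [0.225  0.5557 0.2177] [-6.010e-01 -3.083e+00  2.000e-03] F [0.21 0.48 0.05] M [-0.01 -0.01 -0.02] op 0.09340282535134808
[{"translation": [-21.9, -9.2, 2.9], "twist": [-0.0, 0.0, 0.059], "grip": 0}, {"translation": [-22.4, -7.9, 2.9], "twist": [-0.0, 0.0, 0.059], "grip": 0}, {"translation": [-22.8, -6.5, 2.9], "twist": [-0.0, 0.0, 0.059], "grip": 0}, {"translation": [-23.1, -5.2, 2.9], "twist": [-0.0, 0.0, 0.059], "grip": 0}, {"translation": [-23.4, -3.8, 2.9], "twist": [-0.0, 0.0, 0.059], "grip": 0}, {"translation": [-23.6, -2.4, 2.9], "twist": [-0.0, 0.0, 0.059], "grip": 0}, {"translation": [-23.7, -1.0, 2.9], "twist": [-0.0, 0.0, 0.059], "grip": 0}, {"translation": [-23.7, 0.4, 2.9], "twist": [-0.0, 0.0, 0.059], "grip": 0}, {"translation": [-23.6, 1.8, 2.9], "twist": [-0.0, 0.0, 0.059], "grip": 0}, {"translation": [-23.5, 3.2, 2.9], "twist": [-0.0, 0.0, 0.059], "grip": 0}]
[{"translation": [-23.3, 4.6, 2.9], "twist": [-0.0, 0.0, 0.059], "grip": 0}, {"translation": [-23.0, 6.0, 2.9], "twist": [-0.0, 0.0, 0.059], "grip": 0}, {"translation": [-22.6, 7.3, 2.9], "twist": [-0.0, 0.0, 0.059], "grip": 0}, {"translation": [-22.1, 8.6, 2.9], "twist": [-0.0, 0.0, 0.059], "grip": 0}, {"translation": [-21.5, 9.9, 2.9], "twist": [-0.0, 0.0, 0.059], "grip": 0}, {"translation": [-20.9, 11.2, 2.9], "twist": [-0.0, 0.0, 0.059], "grip": 0}, {"translation": [-20.2, 12.4, 2.9], "twist": [-0.0, 0.0, 0.059], "grip": 0}, {"translation": [-19.4, 13.6, 2.9], "twist": [-0.0, 0.0, 0.059], "grip": 0}, {"translation": [-18.6, 14.7, 2.9], "twist": [-0.0, 0.0, 0.059], "grip": 0}, {"translation": [-17.7, 15.8, 2.9], "twist": [-0.0, 0.0, 0.059], "grip": 0}]
```

```bash
python3 -m pendant '[{"translation":[-22,-9,3],"twist":[0,0,0.059],"grip":0},{"translation":[-22,-8,3],"twist":[0,0,0.059],"grip":0},{"translation":[-23,-6.5,3],"twist":[0,0,0.059],"grip":0},{"translation":[-23,-5,3],"twist":[0,0,0.059],"grip":0},{"translation":[-23.5,-4,3],"twist":[0,0,0.059],"grip":0},{"translation":[-23.5,-2.5,3],"twist":[0,0,0.059],"grip":0},{"translation":[-23.5,-1,3],"twist":[0,0,0.059],"grip":0},{"translation":[-23.5,0.5,3],"twist":[0,0,0.059],"grip":0},{"translation":[-23.5,2,3],"twist":[0,0,0.059],"grip":0},{"translation":[-23.5,3,3],"twist":[0,0,0.059],"grip":0}]'
python3 -m pendant '[{"translation":[-23,4.5,3],"twist":[0,0,0.059],"grip":0},{"translation":[-23,6,3],"twist":[0,0,0.059],"grip":0},{"translation":[-22.5,7.5,3],"twist":[0,0,0.059],"grip":0},{"translation":[-22,8.5,3],"twist":[0,0,0.059],"grip":0},{"translation":[-21.5,10,3],"twist":[0,0,0.059],"grip":0},{"translation":[-21,11,3],"twist":[0,0,0.059],"grip":0},{"translation":[-20,12.5,3],"twist":[0,0,0.059],"grip":0},{"translation":[-19.5,13.5,3],"twist":[0,0,0.059],"grip":0},{"translation":[-18.5,14.5,3],"twist":[0,0,0.059],"grip":0},{"translation":[-18,16,3],"twist":[0,0,0.059],"grip":0}]'
python3 -c "
from h import *
plan([.561,.221,.16],R0,10,0)"
```

```text
t: 1.1
tool_pos: [0.3928, 0.3813, 0.1814]
orientation: [-1.494, -2.761, 0.015]
force: [0.1, -0.3, 0.7]
opening: 0.0466
t: 2.1
tool_pos: [0.559, 0.2003, 0.1448]
orientation: [-2.26, -2.178, 0.029]
force: [-0.1, 0.2, -0.8]
opening: 0.0464
2.1 [0.559  0.2003 0.1448] [-2.26  -2.178  0.029] F [-0.14  0.17 -0.81] M [-0.05  0.09 -0.01] op 0.04637971715419802
[{"translation": [2.1, 0.1, -1.5], "twist": [-0.002, 0.001, -0.004], "grip": 0}, {"translation": [2.1, 0.1, -1.5], "twist": [-0.002, 0.001, -0.004], "grip": 0}, {"translation": [2.1, 0.1, -1.5], "twist": [-0.002, 0.001, -0.004], "grip": 0}, {"translation": [2.1, 0.1, -1.5], "twist": [-0.002, 0.001, -0.004], "grip": 0}, {"translation": [2.1, 0.1, -1.5], "twist": [-0.002, 0.001, -0.004], "grip": 0}, {"translation": [2.1, 0.1, -1.5], "twist": [-0.002, 0.001, -0.004], "grip": 0}, {"translation": [2.1, 0.2, -1.5], "twist": [-0.002, 0.001, -0.004], "grip": 0}, {"translation": [2.1, 0.2, -1.5], "twist": [-0.002, 0.001, -0.004], "grip": 0}, {"translation": [2.1, 0.2, -1.5], "twist": [-0.002, 0.001, -0.004], "grip": 0}, {"translation": [2.1, 0.2, -1.5], "twist": [-0.002, 0.001, -0.004], "grip": 0}]
```

```bash
python3 -m pendant '[{"translation":[10.5,1,-2],"twist":[-0.01,0.005,-0.02],"grip":0},{"translation":[9.5,0,-2],"twist":[-0.01,0.005,-0.02],"grip":0},{"translation":[0,0,0],"twist":[0,0,0],"grip":0},{"translation":[0,0,0],"twist":[0,0,0],"grip":0},{"translation":[0,0,0],"twist":[0,0,0],"grip":0},{"translation":[0,0,0],"twist":[0,0,0],"grip":0},{"translation":[0,0,0],"twist":[0,0,0],"grip":0},{"translation":[0,0,0],"twist":[0,0,0],"grip":0},{"translation":[0,0,0],"twist":[0,0,0],"grip":0},{"translation":[0,0,0],"twist":[0,0,0],"grip":0}]'
python3 -c "
from h import *
i,a,d=snap('wrist','w1.png')
P=depthpts(i,d);k=((d>0)&(P[...,2]>.045)&(P[...,2]<.07)).astype(np.uint8)
N,L,S,C=cv2.connectedComponentsWithStats(k)
for j in range(1,N):
  if S[j,4]>300: q=P[L==j]; print(S[j],C[j],((q.max(0)+q.min(0))/2).round(4),np.ptp(q,axis=0).round(3),np.median(q[:,2]))
plan([.561,.221,.03],R0,10,0)"
```

```text
t: 3.1
tool_pos: [0.5594, 0.2207, 0.147]
orientation: [2.213, 2.225, 0.0]
force: [0.0, 0.2, -0.4]
opening: 0.0468
[ 272    0  116   43 3618] [335.35129906  16.96932007] [0.5647 0.3513 0.054 ] [0.065 0.024 0.018] 0.05465083134690968
[ 298  221   41   45 1462] [317.73461012 243.61080711] [0.5596 0.2202 0.0533] [0.026 0.026 0.017] 0.05891204377531664
[   0  295   38   42 1210] [ 16.00413223 315.77438017] [0.3525 0.1663 0.0514] [0.021 0.027 0.013] 0.05539777490507303
[291 411  36  25 797] [308.63864492 421.87452949] [0.5537 0.0875 0.0566] [0.026 0.022 0.008] 0.05885634015748681
3.15 [0.5594 0.2207 0.147 ] [2.213 2.225 0.   ] F [ 0.74  0.28 -0.27] M [-0.04  0.03  0.  ] op 0.04669393200992739
[{"translation": [0.1, 0.1, 11.7], "twist": [0.0, 0.0, 0.001], "grip": 0}, {"translation": [0.1, 0.1, 11.7], "twist": [0.0, 0.0, 0.001], "grip": 0}, {"translation": [0.1, 0.1, 11.7], "twist": [0.0, 0.0, 0.001], "grip": 0}, {"translation": [0.0, 0.1, 11.7], "twist": [0.0, 0.0, 0.001], "grip": 0}, {"translation": [0.0, 0.1, 11.7], "twist": [0.0, 0.0, 0.001], "grip": 0}, {"translation": [0.0, 0.1, 11.7], "twist": [0.0, 0.0, 0.001], "grip": 0}, {"translation": [0.0, 0.1, 11.7], "twist": [0.0, 0.0, 0.001], "grip": 0}, {"translation": [0.0, 0.1, 11.7], "twist": [0.0, 0.0, 0.001], "grip": 0}, {"translation": [0.0, 0.2, 11.7], "twist": [0.0, 0.0, 0.001], "grip": 0}, {"translation": [0.0, 0.2, 11.7], "twist": [0.0, 0.0, 0.001], "grip": 0}]
```

View pics/w1.png

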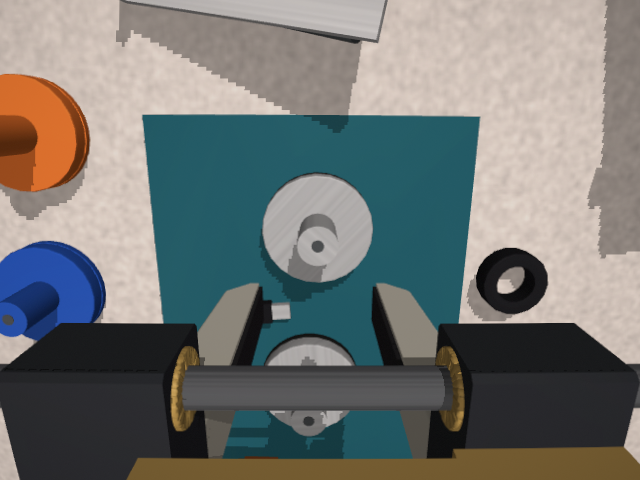

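The wrist picture shows the grey foot at (318,244), between and ahead of the jaws. It is the one meant; orange and blue sit off the mat at left. I'm descending over it.

```bash
python3 -m pendant '[{"translation":[0,0,15],"twist":[0,0,0],"grip":0},{"translation":[0,0,20],"twist":[0,0,0],"grip":0},{"translation":[0,0,20],"twist":[0,0,0],"grip":0},{"translation":[0,0,15],"twist":[0,0,0],"grip":0},{"translation":[0,0,12],"twist":[0,0,0],"grip":0},{"translation":[0,0,8],"twist":[0,0,0],"grip":0},{"translation":[0,0,5],"twist":[0,0,0],"grip":0},{"translation":[0,0,0],"twist":[0,0,0],"grip":0},{"translation":[0,0,0],"twist":[0,0,0],"grip":0},{"translation":[0,0,0],"twist":[0,0,0],"grip":0}]'
```

```text
t: 4.15
tool_pos: [0.56, 0.2202, 0.045]
orientation: [2.213, 2.224, 0.001]
force: [0.2, -0.6, 0.5]
opening: 0.0462
```

```bash
python3 -m pendant '[{"translation":[0,0,4],"twist":[0,0,0],"grip":0},{"translation":[0,0,4],"twist":[0,0,0],"grip":0},{"translation":[0,0,2],"twist":[0,0,0],"grip":0},{"translation":[0,0,0],"twist":[0,0,0],"grip":0},{"translation":[0,-4,0],"twist":[0,0,0],"grip":0},{"translation":[0,-4,-0.5],"twist":[0,0,0],"grip":0},{"translation":[0,-4,-0.5],"twist":[0,0,0],"grip":0},{"translation":[0,-4,-0.5],"twist":[0,0,0],"grip":0},{"translation":[0,-4,-0.5],"twist":[0,0,0],"grip":0},{"translation":[0,-4,-0.5],"twist":[0,0,0],"grip":0}]'; python3 -c "
from h import *
st()"
```

```text
t: 5.15
tool_pos: [0.5365, 0.2204, 0.039]
orientation: [2.211, 2.222, 0.008]
force: [2.9, 0.3, -2.7]
opening: 0.0467
5.15 [0.5365 0.2204 0.039 ] [2.211 2.222 0.008] F [ 2.88  0.27 -2.65] M [-0.09 -0.14 -0.04] op 0.04671904777079188
```

```bash
python3 -m pendant '[{"translation":[0,6,0],"twist":[0,0,0],"grip":0},{"translation":[0,2,3],"twist":[0,0,0],"grip":0},{"translation":[0,0,3],"twist":[0,0,0],"grip":0},{"translation":[0,0,2],"twist":[0,0,0],"grip":0},{"translation":[0,0,0],"twist":[0,0,0],"grip":0},{"translation":[0,0,0],"twist":[0,0,0],"grip":0},{"translation":[0,0,0],"twist":[0,0,0],"grip":0},{"translation":[0,0,0],"twist":[0,0,0],"grip":0},{"translation":[0,0,0],"twist":[0,0,0],"grip":0},{"translation":[0,0,0],"twist":[0,0,0],"grip":0}]'; python3 -c "
from h import *
st()"
```

```text
t: 6.15
tool_pos: [0.5443, 0.2205, 0.0302]
orientation: [2.212, 2.223, 0.006]
force: [-0.3, 0.0, -0.4]
opening: 0.0463
6.15 [0.5443 0.2205 0.0302] [2.212 2.223 0.006] F [-0.27  0.   -0.42] M [-0.07  0.04 -0.02] op 0.046342217919902375
```

```bash
python3 -m pendant '[{"translation":[0,-4,0],"twist":[0,0,0],"grip":0},{"translation":[0,-4,0],"twist":[0,0,0],"grip":0},{"translation":[0,-4,0],"twist":[0,0,0],"grip":0},{"translation":[0,-4,0],"twist":[0,0,0],"grip":0},{"translation":[0,-4,0],"twist":[0,0,0],"grip":0},{"translation":[0,-4,0],"twist":[0,0,0],"grip":0},{"translation":[0,-4,0],"twist":[0,0,0],"grip":0},{"translation":[0,-4,0],"twist":[0,0,0],"grip":0},{"translation":[0,-4,0],"twist":[0,0,0],"grip":0},{"translation":[0,-4,0],"twist":[0,0,0],"grip":0}]'; python3 -c "
from h import *
st()"
```

```text
t: 7.15
tool_pos: [0.502, 0.2203, 0.0304]
orientation: [2.211, 2.222, 0.01]
force: [1.8, -0.3, -1.3]
opening: 0.0464
7.15 [0.502  0.2203 0.0304] [2.211 2.222 0.01 ] F [ 1.78 -0.34 -1.32] M [-0.08 -0.19 -0.05] op 0.046413572567533236
```

```bash
python3 -m pendant '[{"translation":[0,-3,0],"twist":[0,0,0],"grip":0},{"translation":[0,-3,0],"twist":[0,0,0],"grip":0},{"translation":[0,-3,0],"twist":[0,0,0],"grip":0},{"translation":[0,0,0],"twist":[0,0,0],"grip":0},{"translation":[0,5,0],"twist":[0,0,0],"grip":0},{"translation":[0,5,0],"twist":[0,0,0],"grip":0},{"translation":[0,0,-12],"twist":[0,0,-0.005],"grip":0},{"translation":[0,0,-20],"twist":[0,0,0],"grip":0},{"translation":[0,0,-20],"twist":[0,0,0],"grip":0},{"translation":[0,0,-10],"twist":[0,0,0],"grip":0}]'; python3 -c "
from h import *
i,a,d=snap('scene')
P=depthpts(i,d);hs=cv2.cvtColor(a,cv2.COLOR_RGB2HSV);k=((d>0)&(hs[...,1]<60)&(P[...,2]>.048)&(P[...,2]<.065)&(abs(P[...,1])<.3)&(abs(P[...,0]-.556)<.13)).astype(np.uint8)
N,L,S,C=cv2.connectedComponentsWithStats(k)
for j in range(1,N):
  if S[j,4]>40: q=P[L==j]; print(S[j],((q.max(0)+q.min(0))/2).round(4))
plan([.555,.0897,.1],R0,10,0)"
```

```text
t: 8.15
tool_pos: [0.5005, 0.2199, 0.0943]
orientation: [2.206, 2.231, 0.002]
force: [0.1, -0.5, 0.6]
opening: 0.0465
[231 187  12  11 103] [ 0.5506 -0.2258  0.055 ]
[279 228  13  12 116] [ 0.5761 -0.0556  0.0561]
[339 254  12  13 128] [0.557  0.09   0.0551]
[404 273  13   8  46] [0.5092 0.2212 0.0546]
8.2 [0.5013 0.2202 0.0957] [2.206 2.23  0.005] F [ 0.43 -0.07  0.9 ] M [-0.04  0.03 -0.04] op 0.046943492596322675
[{"translation": [-13.1, 5.2, -0.4], "twist": [0.001, 0.0, 0.001], "grip": 0}, {"translation": [-13.1, 5.2, -0.4], "twist": [0.001, 0.0, 0.001], "grip": 0}, {"translation": [-13.1, 5.3, -0.4], "twist": [0.001, 0.0, 0.001], "grip": 0}, {"translation": [-13.1, 5.3, -0.4], "twist": [0.001, 0.0, 0.001], "grip": 0}, {"translation": [-13.1, 5.3, -0.4], "twist": [0.001, 0.0, 0.001], "grip": 0}, {"translation": [-13.1, 5.3, -0.4], "twist": [0.001, 0.0, 0.001], "grip": 0}, {"translation": [-13.1, 5.3, -0.4], "twist": [0.001, 0.0, 0.001], "grip": 0}, {"translation": [-13.1, 5.3, -0.4], "twist": [0.001, 0.0, 0.001], "grip": 0}, {"translation": [-13.1, 5.3, -0.4], "twist": [0.001, 0.0, 0.001], "grip": 0}, {"translation": [-13.1, 5.4, -0.4], "twist": [0.001, 0.0, 0.001], "grip": 0}]
```

```bash
python3 -m pendant '[{"translation":[-10,5,0],"twist":[0,0,0],"grip":0},{"translation":[-17,7,0],"twist":[0,0,0],"grip":0},{"translation":[-20,8,-1],"twist":[0,0,0],"grip":0},{"translation":[-20,8,-1],"twist":[0,0,0],"grip":0},{"translation":[-20,8,-1],"twist":[0,0,0],"grip":0},{"translation":[-17,7,0],"twist":[0,0,0],"grip":0},{"translation":[-11,5,0],"twist":[0,0,0],"grip":0},{"translation":[-6,3,0],"twist":[0,0,0],"grip":0},{"translation":[0,0,0],"twist":[0,0,0],"grip":0},{"translation":[0,0,0],"twist":[0,0,0],"grip":0}]'; python3 -c "
from h import *
plan([.555,.0897,.04],R0,10,0)"|cut -c1-200
```

```text
t: 9.2
tool_pos: [0.554, 0.0905, 0.0935]
orientation: [2.207, 2.234, -0.005]
force: [1.4, -0.4, 0.8]
opening: 0.0463
9.2 [0.554  0.0905 0.0935] [ 2.207  2.234 -0.005] F [ 1.45 -0.38  0.8 ] M [-0.13  0.06  0.04] op 0.04631636316906912
[{"translation": [-0.1, 0.1, 5.3], "twist": [-0.0, 0.0, 0.001], "grip": 0}, {"translation": [-0.1, 0.1, 5.3], "twist": [-0.0, 0.0, 0.001], "grip": 0}, {"translation": [-0.1, 0.1, 5.3], "twist": [-0.0,
```

```bash
python3 -m pendant '[{"translation":[0,0,8],"twist":[0,0,0],"grip":0},{"translation":[0,0,12],"twist":[0,0,0],"grip":0},{"translation":[0,0,12],"twist":[0,0,0],"grip":0},{"translation":[0,0,10],"twist":[0,0,0],"grip":0},{"translation":[0,0,8],"twist":[0,0,0],"grip":0},{"translation":[0,0,4],"twist":[0,0,0],"grip":0},{"translation":[0,0,2],"twist":[0,0,0],"grip":0},{"translation":[0,0,0],"twist":[0,0,0],"grip":0},{"translation":[0,0,0],"twist":[0,0,0],"grip":0},{"translation":[0,0,0],"twist":[0,0,0],"grip":0}]'
```

```text
t: 10.2
tool_pos: [0.5521, 0.093, 0.0311]
orientation: [-2.204, -2.238, 0.007]
force: [-0.2, -0.7, -0.6]
opening: 0.0465
```

```bash
python3 -m pendant '[{"translation":[-3,0,0],"twist":[0,0,0],"grip":0},{"translation":[0,-4,0],"twist":[0,0,0],"grip":0},{"translation":[0,-4,0],"twist":[0,0,0],"grip":0},{"translation":[0,-4,0],"twist":[0,0,0],"grip":0},{"translation":[0,-4,0],"twist":[0,0,0],"grip":0},{"translation":[0,-4,0],"twist":[0,0,0],"grip":0},{"translation":[0,-4,0],"twist":[0,0,0],"grip":0},{"translation":[0,-4,0],"twist":[0,0,0],"grip":0},{"translation":[0,-4,0],"twist":[0,0,0],"grip":0},{"translation":[0,-4,0],"twist":[0,0,0],"grip":0}]'; python3 -c "
from h import *
st()"
```

```text
t: 11.2
tool_pos: [0.5162, 0.0891, 0.033]
orientation: [2.202, 2.235, 0.001]
force: [3.2, -0.1, -3.4]
opening: 0.0464
11.2 [0.5162 0.0891 0.033 ] [2.202e+00 2.235e+00 1.000e-03] F [ 3.16 -0.12 -3.43] M [-0.05 -0.56  0.01] op 0.04635394648991678
```

```bash
python3 -m pendant '[{"translation":[0,-4,0],"twist":[0,0,0],"grip":0},{"translation":[0,-4,0],"twist":[0,0,0],"grip":0},{"translation":[0,-4,0],"twist":[0,0,0],"grip":0},{"translation":[0,-4,0],"twist":[0,0,0],"grip":0},{"translation":[0,-4,0],"twist":[0,0,0],"grip":0},{"translation":[0,-3,0],"twist":[0,0,0],"grip":0},{"translation":[0,0,0],"twist":[0,0,0],"grip":0},{"translation":[0,0,0],"twist":[0,0,0],"grip":0},{"translation":[0,0,0],"twist":[0,0,0],"grip":0},{"translation":[0,0,0],"twist":[0,0,0],"grip":0}]'; python3 -c "
from h import *
st()"
```

```text
t: 12.2
tool_pos: [0.4907, 0.0887, 0.033]
orientation: [2.202, 2.235, 0.001]
force: [2.6, 0.0, -2.8]
opening: 0.0467
12.2 [0.4907 0.0887 0.033 ] [2.202e+00 2.235e+00 1.000e-03] F [ 2.63  0.01 -2.8 ] M [-0.05 -0.35  0.02] op 0.0466763160122056
```

```bash
python3 -m pendant '[{"translation":[0,5,0],"twist":[0,0,0],"grip":0},{"translation":[0,5,0],"twist":[0,0,0],"grip":0},{"translation":[0,0,-5],"twist":[0,0,0],"grip":0},{"translation":[0,0,-12],"twist":[0,0,0],"grip":0},{"translation":[0,0,-18],"twist":[0,0,0],"grip":0},{"translation":[0,0,-18],"twist":[0,0,0],"grip":0},{"translation":[-6,5,-8],"twist":[0,0,0],"grip":0},{"translation":[-12,9,0],"twist":[0,0,0],"grip":0},{"translation":[-17,11,0],"twist":[0,0,0],"grip":0},{"translation":[-20,11,0],"twist":[0,0,0],"grip":0}]'; python3 -m pendant '[{"translation":[-20,11,0],"twist":[0,0,0],"grip":0},{"translation":[-20,10,0],"twist":[0,0,0],"grip":0},{"translation":[-17,8,0],"twist":[0,0,0],"grip":0},{"translation":[-12,4,0],"twist":[0,0,0],"grip":0},{"translation":[-5,2,0],"twist":[0,0,0],"grip":0},{"translation":[-3,0,0],"twist":[0,0,0],"grip":0},{"translation":[0,0,0],"twist":[0,0,0],"grip":0},{"translation":[0,0,0],"twist":[0,0,0],"grip":0},{"translation":[0,0,0],"twist":[0,0,0],"grip":0},{"translation":[0,0,0],"twist":[0,0,0],"grip":0}]';python3 -c "
from h import *
plan([.5745,-.055,.03],R0,10,0)"|cut -c1-200
```

```text
t: 13.2
tool_pos: [0.539, 0.033, 0.0992]
orientation: [2.199, 2.241, -0.002]
force: [0.3, -0.9, 0.2]
opening: 0.0466
t: 14.2
tool_pos: [0.5771, -0.0527, 0.0953]
orientation: [-2.203, -2.238, 0.007]
force: [-0.4, 0.4, 0.0]
opening: 0.0466
14.2 [ 0.5771 -0.0527  0.0953] [-2.203 -2.238  0.007] F [-0.42  0.43  0.05] M [-0.12  0.04  0.02] op 0.0466362611529569
[{"translation": [-0.2, -0.2, 6.5], "twist": [-0.0, 0.0, 0.002], "grip": 0}, {"translation": [-0.2, -0.2, 6.5], "twist": [-0.0, 0.0, 0.002], "grip": 0}, {"translation": [-0.2, -0.2, 6.5], "twist": [-0
```

```bash
python3 -m pendant '[{"translation":[-2,-1,8],"twist":[0,0,0.016],"grip":0},{"translation":[-1,-1,12],"twist":[0,0,0],"grip":0},{"translation":[-1,0,12],"twist":[0,0,0],"grip":0},{"translation":[0,0,10],"twist":[0,0,0],"grip":0},{"translation":[0,0,8],"twist":[0,0,0],"grip":0},{"translation":[0,0,5],"twist":[0,0,0],"grip":0},{"translation":[0,0,2.5],"twist":[0,0,0],"grip":0},{"translation":[0,0,0],"twist":[0,0,0],"grip":0},{"translation":[0,0,0],"twist":[0,0,0],"grip":0},{"translation":[0,0,0],"twist":[0,0,0],"grip":0}]'
```

```text
t: 15.2
tool_pos: [0.5736, -0.056, 0.0314]
orientation: [-2.22, -2.219, 0.009]
force: [-0.5, 0.6, 0.1]
opening: 0.0465
```

```bash
python3 -m pendant '[{"translation":[1,-4,0],"twist":[0,0,0],"grip":0},{"translation":[0,-4,0],"twist":[0,0,0],"grip":0},{"translation":[0,-4,0],"twist":[0,0,0],"grip":0},{"translation":[0,-4,0],"twist":[0,0,0],"grip":0},{"translation":[0,-4,0],"twist":[0,0,0],"grip":0},{"translation":[0,-4,0],"twist":[0,0,0],"grip":0},{"translation":[0,-4,0],"twist":[0,0,0],"grip":0},{"translation":[0,-4,0],"twist":[0,0,0],"grip":0},{"translation":[0,-4,0],"twist":[0,0,0],"grip":0},{"translation":[0,-4,0],"twist":[0,0,0],"grip":0}]'; python3 -c "
from h import *
st()"
python3 -m pendant '[{"translation":[0,-4,0],"twist":[0,0,0],"grip":0},{"translation":[0,-4,0],"twist":[0,0,0],"grip":0},{"translation":[0,-4,0],"twist":[0,0,0],"grip":0},{"translation":[0,-4,0],"twist":[0,0,0],"grip":0},{"translation":[0,-4,0],"twist":[0,0,0],"grip":0},{"translation":[0,-3,0],"twist":[0,0,0],"grip":0},{"translation":[0,0,0],"twist":[0,0,0],"grip":0},{"translation":[0,0,0],"twist":[0,0,0],"grip":0},{"translation":[0,0,0],"twist":[0,0,0],"grip":0},{"translation":[0,0,0],"twist":[0,0,0],"grip":0}]'; python3 -c "
from h import *
st()"
```

```text
t: 16.2
tool_pos: [0.5323, -0.0552, 0.0333]
orientation: [2.221, 2.22, -0.004]
force: [2.2, -0.6, -2.1]
opening: 0.0464
16.2 [ 0.5323 -0.0552  0.0333] [ 2.221  2.22  -0.004] F [ 2.21 -0.62 -2.07] M [-0.05 -0.28 -0.01] op 0.04637997113341702
t: 17.2
tool_pos: [0.5065, -0.0552, 0.0334]
orientation: [2.221, 2.221, -0.004]
force: [0.7, 0.1, -1.0]
opening: 0.0465
17.2 [ 0.5065 -0.0552  0.0334] [ 2.221  2.221 -0.004] F [ 0.74  0.11 -1.02] M [-0.02 -0.04  0.03] op 0.046520649566832696
```

```bash
python3 -m pendant '[{"translation":[0,5,0],"twist":[0,0,0],"grip":0},{"translation":[0,5,0],"twist":[0,0,0],"grip":0},{"translation":[0,0,-5],"twist":[0,0,0],"grip":0},{"translation":[0,0,-12],"twist":[0,0,0],"grip":0},{"translation":[0,0,-18],"twist":[0,0,0],"grip":0},{"translation":[0,0,-18],"twist":[0,0,0],"grip":0},{"translation":[-6,0,-8],"twist":[0,0,0],"grip":0},{"translation":[-12,2,0],"twist":[0,0,0],"grip":0},{"translation":[-17,3,0],"twist":[0,0,0],"grip":0},{"translation":[-20,4,0],"twist":[0,0,0],"grip":0}]'; python3 -m pendant '[{"translation":[-20,5,0],"twist":[0,0,0],"grip":0},{"translation":[-20,5,0],"twist":[0,0,0],"grip":0},{"translation":[-20,4,0],"twist":[0,0,0],"grip":0},{"translation":[-20,4,0],"twist":[0,0,0],"grip":0},{"translation":[-14,2,0],"twist":[0,0,0],"grip":0},{"translation":[-9,0,0],"twist":[0,0,0],"grip":0},{"translation":[-3,0,0],"twist":[0,0,0],"grip":0},{"translation":[0,0,0],"twist":[0,0,0],"grip":0},{"translation":[0,0,0],"twist":[0,0,0],"grip":0},{"translation":[0,0,0],"twist":[0,0,0],"grip":0}]';python3 -c "
from h import *
plan([.549,-.2235,.03],R0,10,0)"|cut -c1-200
```

```text
t: 18.2
tool_pos: [0.5271, -0.1117, 0.0999]
orientation: [2.217, 2.224, -0.005]
force: [0.5, -0.6, 0.4]
opening: 0.0464
t: 19.2
tool_pos: [0.5446, -0.2284, 0.0954]
orientation: [-2.219, -2.218, 0.009]
force: [0.4, 0.1, -0.5]
opening: 0.0467
19.2 [ 0.5446 -0.2284  0.0954] [-2.219 -2.218  0.009] F [ 0.42  0.06 -0.49] M [-0.04  0.08 -0.03] op 0.04671488085771001
[{"translation": [0.5, 0.5, 6.5], "twist": [-0.001, 0.0, -0.0], "grip": 0}, {"translation": [0.5, 0.5, 6.5], "twist": [-0.001, 0.0, -0.0], "grip": 0}, {"translation": [0.5, 0.5, 6.5], "twist": [-0.001
```

```bash
python3 -m pendant '[{"translation":[2,2,8],"twist":[0,0,0],"grip":0},{"translation":[2,2,12],"twist":[0,0,0],"grip":0},{"translation":[1,1,12],"twist":[0,0,0],"grip":0},{"translation":[0,0,10],"twist":[0,0,0],"grip":0},{"translation":[0,0,8],"twist":[0,0,0],"grip":0},{"translation":[0,0,5],"twist":[0,0,0],"grip":0},{"translation":[0,0,3],"twist":[0,0,0],"grip":0},{"translation":[0,0,0],"twist":[0,0,0],"grip":0},{"translation":[0,0,0],"twist":[0,0,0],"grip":0},{"translation":[0,0,0],"twist":[0,0,0],"grip":0}]'
python3 -m pendant '[{"translation":[0,-4,0],"twist":[0,0,0],"grip":0},{"translation":[0,-4,0],"twist":[0,0,0],"grip":0},{"translation":[0,-4,0],"twist":[0,0,0],"grip":0},{"translation":[0,-4,0],"twist":[0,0,0],"grip":0},{"translation":[0,-4,0],"twist":[0,0,0],"grip":0},{"translation":[0,-4,0],"twist":[0,0,0],"grip":0},{"translation":[0,-4,0],"twist":[0,0,0],"grip":0},{"translation":[0,-4,0],"twist":[0,0,0],"grip":0},{"translation":[0,-4,0],"twist":[0,0,0],"grip":0},{"translation":[0,-4,0],"twist":[0,0,0],"grip":0}]'; python3 -c "
from h import *
st()"
```

```text
t: 20.2
tool_pos: [0.5489, -0.2208, 0.0309]
orientation: [-2.215, -2.219, 0.01]
force: [-0.0, -0.6, 0.8]
opening: 0.0466
t: 21.2
tool_pos: [0.5073, -0.2214, 0.0328]
orientation: [-2.218, -2.222, 0.007]
force: [1.8, 0.7, -1.8]
opening: 0.0463
21.2 [ 0.5073 -0.2214  0.0328] [-2.218 -2.222  0.007] F [ 1.83  0.69 -1.82] M [-0.08 -0.26  0.  ] op 0.04633544763267841
```

```bash
python3 -m pendant '[{"translation":[0,-4,0],"twist":[0,0,0],"grip":0},{"translation":[0,-4,0],"twist":[0,0,0],"grip":0},{"translation":[0,-4,0],"twist":[0,0,0],"grip":0},{"translation":[0,-4,0],"twist":[0,0,0],"grip":0},{"translation":[0,-4,0],"twist":[0,0,0],"grip":0},{"translation":[0,-3,0],"twist":[0,0,0],"grip":0},{"translation":[0,0,0],"twist":[0,0,0],"grip":0},{"translation":[0,0,0],"twist":[0,0,0],"grip":0},{"translation":[0,0,0],"twist":[0,0,0],"grip":0},{"translation":[0,0,0],"twist":[0,0,0],"grip":0}]'; python3 -c "
from h import *
st()"
```

```text
t: 22.2
tool_pos: [0.4816, -0.2215, 0.0331]
orientation: [-2.218, -2.222, 0.007]
force: [0.7, 0.4, -0.1]
opening: 0.0465
22.2 [ 0.4816 -0.2215  0.0331] [-2.218 -2.222  0.007] F [ 0.73  0.39 -0.07] M [-0.03 -0.03  0.01] op 0.04647090500770802
```

```bash
python3 -m pendant '[{"translation":[0,5,0],"twist":[0,0,0],"grip":0},{"translation":[0,5,0],"twist":[0,0,0],"grip":0},{"translation":[0,0,-5],"twist":[0,0,0],"grip":0},{"translation":[0,0,-12],"twist":[0,0,0],"grip":0},{"translation":[0,0,-18],"twist":[0,0,0],"grip":0},{"translation":[0,0,-18],"twist":[0,0,0],"grip":0},{"translation":[8,0,-8],"twist":[0,0,0],"grip":0},{"translation":[18,0,0],"twist":[0,0,0],"grip":0},{"translation":[26,1,0],"twist":[0,0,0],"grip":0},{"translation":[30,1,0],"twist":[0,0,0],"grip":0}]'; python3 -m pendant '[{"translation":[30,1,0],"twist":[0,0,0],"grip":0},{"translation":[30,1,0],"twist":[0,0,0],"grip":0},{"translation":[30,1,0],"twist":[0,0,0],"grip":0},{"translation":[30,1,0],"twist":[0,0,0],"grip":0},{"translation":[25,1,0],"twist":[0,0,0],"grip":0},{"translation":[16,0,0],"twist":[0,0,0],"grip":0},{"translation":[9,0,0],"twist":[0,0,0],"grip":0},{"translation":[4,0,0],"twist":[0,0,0],"grip":0},{"translation":[0,0,0],"twist":[0,0,0],"grip":0},{"translation":[0,0,0],"twist":[0,0,0],"grip":0}]';python3 -c "
from h import *
i,a,d=snap('side')
P=depthpts(i,d);hs=cv2.cvtColor(a,cv2.COLOR_RGB2HSV);k=((d>0)&(hs[...,1]<60)&(P[...,2]>.046)&(P[...,2]<.065)&(abs(P[...,1])<.3)&(abs(P[...,0]-.556)<.13)).astype(np.uint8)
N,L,S,C=cv2.connectedComponentsWithStats(k)
for j in range(1,N):
  if S[j,4]>20: q=P[L==j]; print(S[j],((q.max(0)+q.min(0))/2).round(4))
plan([.501,.0885,.03],R0,10,0)"|cut -c1-200
```

```text
t: 23.2
tool_pos: [0.4957, -0.1394, 0.1015]
orientation: [2.224, 2.217, -0.007]
force: [-0.1, 0.3, 0.0]
opening: 0.0467
t: 24.2
tool_pos: [0.4996, 0.0478, 0.1045]
orientation: [2.218, 2.221, -0.002]
force: [-0.1, -0.4, -0.2]
opening: 0.0465
[333 218  10  12 103] [ 0.5145 -0.0543  0.0533]
[336 271  14  15 166] [0.501  0.0901 0.0534]
[333 328  16  17 213] [0.5019 0.2198 0.0537]
24.25 [0.4996 0.0477 0.1045] [ 2.218e+00  2.220e+00 -2.000e-03] F [ 0.2  -0.39  0.31] M [-0.03  0.07 -0.  ] op 0.04678118644631509
[{"translation": [4.1, 0.1, 7.4], "twist": [0.0, 0.0, 0.0], "grip": 0}, {"translation": [4.1, 0.1, 7.4], "twist": [0.0, 0.0, 0.0], "grip": 0}, {"translation": [4.1, 0.1, 7.4], "twist": [0.0, 0.0, 0.0]
```

```bash
python3 -m pendant '[{"translation":[9,0,1],"twist":[0,0,0],"grip":0},{"translation":[12,0,1],"twist":[0,0,0],"grip":0},{"translation":[9,1,1],"twist":[0,0,0],"grip":0},{"translation":[6,0,1],"twist":[0,0,0],"grip":0},{"translation":[3,0,3],"twist":[0,0,0],"grip":0},{"translation":[0,0,6],"twist":[0,0,0],"grip":0},{"translation":[0,0,6],"twist":[0,0,0],"grip":0},{"translation":[0,0,3],"twist":[0,0,0],"grip":0},{"translation":[0,0,0],"twist":[0,0,0],"grip":0},{"translation":[0,0,0],"twist":[0,0,0],"grip":0}]'
```

```text
t: 25.25
tool_pos: [0.5001, 0.0884, 0.0793]
orientation: [2.222, 2.218, -0.005]
force: [0.4, -0.0, -0.4]
opening: 0.0465
```

Next I descend and push F3 back in +x. One reading follows while it moves, with a slight downward bias to cancel the lift.

```bash
python3 -m pendant '[{"translation":[1,0,7],"twist":[0,0,0],"grip":0},{"translation":[0,0,11],"twist":[0,0,0],"grip":0},{"translation":[0,0,10],"twist":[0,0,0],"grip":0},{"translation":[0,0,8],"twist":[0,0,0],"grip":0},{"translation":[0,0,5],"twist":[0,0,0],"grip":0},{"translation":[0,0,3],"twist":[0,0,0],"grip":0},{"translation":[0,0,0],"twist":[0,0,0],"grip":0},{"translation":[0,0,0],"twist":[0,0,0],"grip":0},{"translation":[0,0,0],"twist":[0,0,0],"grip":0},{"translation":[0,0,0],"twist":[0,0,0],"grip":0}]'
python3 -m pendant '[{"translation":[0,3,0],"twist":[0,0,0],"grip":0},{"translation":[0,3,0],"twist":[0,0,0],"grip":0},{"translation":[0,2,0],"twist":[0,0,0],"grip":0},{"translation":[0,2,0],"twist":[0,0,0],"grip":0},{"translation":[0,2,0],"twist":[0,0,0],"grip":0},{"translation":[0,2,0],"twist":[0,0,0],"grip":0},{"translation":[0,2,0],"twist":[0,0,0],"grip":0},{"translation":[0,2,0],"twist":[0,0,0],"grip":0},{"translation":[0,2,0],"twist":[0,0,0],"grip":0},{"translation":[0,2,0],"twist":[0,0,0],"grip":0}]'; python3 -c "
from h import *
st()"
```

```text
t: 26.25
tool_pos: [0.5001, 0.0889, 0.0313]
orientation: [2.223, 2.217, -0.005]
force: [0.2, -0.3, -0.8]
opening: 0.046
t: 27.25
tool_pos: [0.5112, 0.0889, 0.0298]
orientation: [-2.211, -2.207, 0.038]
force: [-11.0, 0.3, 10.4]
opening: 0.0466
27.25 [0.5112 0.0889 0.0298] [-2.211 -2.207  0.038] F [-11.     0.29  10.39] M [-0.16  1.98  0.  ] op 0.04656726744678606
```

F3 clearly holds back: 11 N, against about 0.7 N for the others. F3 is the sound foot, so I'll unload, centre on it and grip.

```bash
python3 -m pendant '[{"translation":[0,-3,0],"twist":[0,0,0],"grip":0},{"translation":[0,-3,0],"twist":[0,0,0],"grip":0},{"translation":[0,-3,0],"twist":[0,0,0],"grip":0},{"translation":[0,-1,0],"twist":[0,0,0],"grip":0},{"translation":[0,0,0],"twist":[0,0,0],"grip":0},{"translation":[0,0,0],"twist":[0,0,0],"grip":0},{"translation":[0,0,0],"twist":[0,0,0],"grip":0},{"translation":[0,0,0],"twist":[0,0,0],"grip":0},{"translation":[0,0,0],"twist":[0,0,0],"grip":0},{"translation":[0,0,0],"twist":[0,0,0],"grip":0}]'; python3 -c "
from h import *
plan([.501,.0892,.029],R0,10,0)"|cut -c1-200
```

```text
t: 28.25
tool_pos: [0.5013, 0.0889, 0.0302]
orientation: [-2.212, -2.208, 0.036]
force: [-0.3, 0.5, 0.5]
opening: 0.0462
28.25 [0.5013 0.0889 0.0302] [-2.212 -2.208  0.036] F [-0.28  0.46  0.49] M [-0.04  0.04  0.01] op 0.04621533794778319
[{"translation": [0.0, -0.0, 0.1], "twist": [-0.003, 0.0, -0.0], "grip": 0}, {"translation": [0.0, -0.0, 0.1], "twist": [-0.003, 0.0, -0.0], "grip": 0}, {"translation": [0.0, -0.0, 0.1], "twist": [-0.
```

```bash
python3 -m pendant '[{"translation":[0,0,1],"twist":[-0.03,0,0],"grip":0},{"translation":[0,0,1],"twist":[0,0,0],"grip":0},{"translation":[0,0,0],"twist":[0,0,0],"grip":-0.3},{"translation":[0,0,0],"twist":[0,0,0],"grip":-0.3},{"translation":[0,0,0],"twist":[0,0,0],"grip":-0.42},{"translation":[0,0,0],"twist":[0,0,0],"grip":-0.5},{"translation":[0,0,0],"twist":[0,0,0],"grip":-0.7},{"translation":[0,0,0],"twist":[0,0,0],"grip":-1},{"translation":[0,0,0],"twist":[0,0,0],"grip":-1},{"translation":[0,0,0],"twist":[0,0,0],"grip":-1}]' 35; python3 -c "
from h import *
st()"
```

```text
t: 29.25
tool_pos: [0.5015, 0.0888, 0.0284]
orientation: [2.221, 2.217, -0.005]
force: [-0.9, -0.2, 0.6]
opening: 0.0257
29.25 [0.5015 0.0888 0.0284] [ 2.221  2.217 -0.005] F [-0.85 -0.18  0.57] M [-0.    0.22  0.04] op 0.0257035936617746
```

```bash
python3 -m pendant '[{"translation":[0,0,-3],"twist":[0,0,0],"grip":-1},{"translation":[0,0,-5],"twist":[0,0,0],"grip":-1},{"translation":[0,0,-10],"twist":[0,0,0],"grip":-1},{"translation":[0,0,-15],"twist":[0,0,0],"grip":-1},{"translation":[0,0,-20],"twist":[0,0,0],"grip":-1},{"translation":[0,0,-20],"twist":[0,0,0],"grip":-1},{"translation":[0,0,-20],"twist":[0,0,0],"grip":-1},{"translation":[0,0,-15],"twist":[0,0,0],"grip":-1},{"translation":[0,0,-10],"twist":[0,0,0],"grip":-1},{"translation":[0,0,0],"twist":[0,0,0],"grip":-1}]'; cat >> h.py <<'E'
c=np.array([.5267,.4138,.038]); yaw=-.206; g=.28
u=np.array([np.cos(yaw),np.sin(yaw),0]); ez=np.array([0,0,1.])
nn=-np.sin(g)*u+np.cos(g)*ez; ss=np.cos(g)*u+np.sin(g)*ez
RT=np.c_[np.cross(ss,-nn),ss,-nn]
def tgt(h,up=.002): return c+ss*up+nn*(.0254+h)
E
python3 -c "
from h import *
print(tgt(.07)); plan(tgt(.07),RT,20,-1)"
```

```text
t: 30.25
tool_pos: [0.4961, 0.089, 0.1492]
orientation: [-2.221, -2.217, 0.018]
force: [0.1, -0.4, -7.4]
opening: 0.0255
[0.50277457 0.41879956 0.1302374 ]
30.25 [0.4961 0.089  0.1492] [-2.221 -2.217  0.018] F [ 0.11 -0.42 -7.43] M [-0.03  0.01  0.04] op 0.02546816881763182
[{"translation": [16.5, 0.3, 0.8], "twist": [-0.014, -0.001, 0.01], "grip": -1}, {"translation": [16.5, 0.1, 0.8], "twist": [-0.014, -0.001, 0.01], "grip": -1}, {"translation": [16.5, -0.0, 0.8], "twist": [-0.014, -0.001, 0.01], "grip": -1}, {"translation": [16.5, -0.2, 0.8], "twist": [-0.014, -0.001, 0.01], "grip": -1}, {"translation": [16.5, -0.4, 0.8], "twist": [-0.014, -0.001, 0.01], "grip": -1}, {"translation": [16.5, -0.6, 0.7], "twist": [-0.014, -0.001, 0.01], "grip": -1}, {"translation": [16.5, -0.8, 0.7], "twist": [-0.014, -0.001, 0.01], "grip": -1}, {"translation": [16.5, -0.9, 0.7], "twist": [-0.014, -0.001, 0.01], "grip": -1}, {"translation": [16.5, -1.1, 0.7], "twist": [-0.014, -0.001, 0.01], "grip": -1}, {"translation": [16.5, -1.3, 0.6], "twist": [-0.014, -0.001, 0.01], "grip": -1}]
[{"translation": [16.4, -1.5, 0.6], "twist": [-0.014, -0.001, 0.01], "grip": -1}, {"translation": [16.4, -1.6, 0.5], "twist": [-0.014, -0.001, 0.01], "grip": -1}, {"translation": [16.4, -1.8, 0.5], "twist": [-0.014, -0.001, 0.01], "grip": -1}, {"translation": [16.4, -2.0, 0.5], "twist": [-0.014, -0.001, 0.01], "grip": -1}, {"translation": [16.4, -2.2, 0.4], "twist": [-0.014, -0.001, 0.01], "grip": -1}, {"translation": [16.3, -2.3, 0.4], "twist": [-0.014, -0.001, 0.01], "grip": -1}, {"translation": [16.3, -2.5, 0.3], "twist": [-0.014, -0.001, 0.01], "grip": -1}, {"translation": [16.3, -2.7, 0.2], "twist": [-0.014, -0.001, 0.01], "grip": -1}, {"translation": [16.3, -2.9, 0.2], "twist": [-0.014, -0.001, 0.01], "grip": -1}, {"translation": [16.2, -3.0, 0.1], "twist": [-0.014, -0.001, 0.01], "grip": -1}]
```

```bash
python3 -m pendant '[{"translation":[7,0,0],"twist":[-0.014,0,0.01],"grip":-1},{"translation":[13,0,0],"twist":[-0.014,0,0.01],"grip":-1},{"translation":[18,0,0],"twist":[-0.014,0,0.01],"grip":-1},{"translation":[20,0,0],"twist":[-0.014,0,0.01],"grip":-1},{"translation":[20,0,0],"twist":[-0.014,0,0.01],"grip":-1},{"translation":[20,0,0],"twist":[-0.014,0,0.01],"grip":-1},{"translation":[20,0,0],"twist":[-0.014,0,0.01],"grip":-1},{"translation":[20,0,0],"twist":[-0.014,0,0.01],"grip":-1},{"translation":[20,0,0],"twist":[-0.014,0,0.01],"grip":-1},{"translation":[20,0,0],"twist":[-0.014,0,0.01],"grip":-1}]'; python3 -m pendant '[{"translation":[20,-1,0],"twist":[-0.014,0,0.01],"grip":-1},{"translation":[20,-1,0],"twist":[-0.014,0,0.01],"grip":-1},{"translation":[20,-1,0],"twist":[-0.014,0,0.01],"grip":-1},{"translation":[18,-1,0],"twist":[-0.014,0,0.01],"grip":-1},{"translation":[14,-2,0],"twist":[-0.014,0,0.01],"grip":-1},{"translation":[9,-2,0],"twist":[-0.014,0,0.01],"grip":-1},{"translation":[5,-2,0],"twist":[-0.014,0,0.01],"grip":-1},{"translation":[2,0,0],"twist":[-0.014,0,0.01],"grip":-1},{"translation":[0,0,0],"twist":[0,0,0],"grip":-1},{"translation":[0,0,0],"twist":[0,0,0],"grip":-1}]'; python3 -c "
from h import *
i,a,d=snap('side','s2.png')
plan(tgt(.06),RT,10,-1)"|cut -c1-300
```

```text
t: 31.25
tool_pos: [0.4969, 0.2728, 0.1345]
orientation: [2.274, 2.029, 0.117]
force: [-0.6, -0.5, -7.6]
opening: 0.0253
t: 32.25
tool_pos: [0.4877, 0.388, 0.1146]
orientation: [2.293, 1.884, 0.204]
force: [0.0, 0.3, -7.3]
opening: 0.0255
32.3 [0.4877 0.3878 0.1145] [2.294 1.883 0.204] F [ 0.72  0.3  -7.85] M [0.04 0.55 0.05] op 0.025439800398485653
[{"translation": [3.3, 1.3, -0.4], "twist": [-0.006, -0.0, 0.001], "grip": -1}, {"translation": [3.3, 1.3, -0.3], "twist": [-0.006, -0.0, 0.001], "grip": -1}, {"translation": [3.3, 1.3, -0.3], "twist": [-0.006, -0.0, 0.001], "grip": -1}, {"translation": [3.3, 1.3, -0.3], "twist": [-0.006, -0.0, 0.00
```

View pics/s2.png

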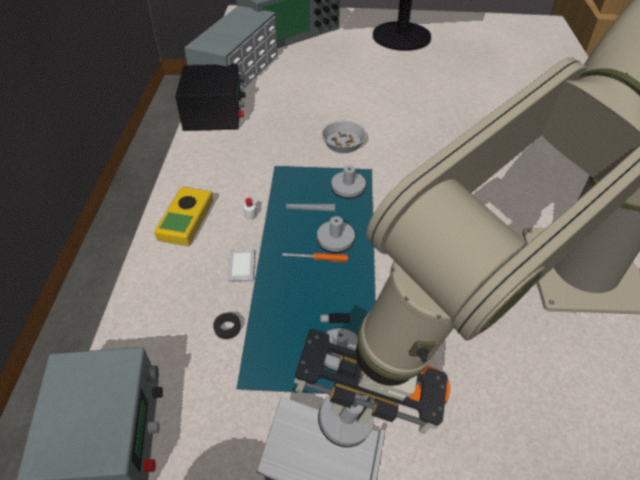

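The picture shows the foot held over the ramp at (345,420). The other feet stand at (348,185), (336,235) and about (340,345), and the bystanders are in place.

```bash
python3 -m pendant '[{"translation":[4,2,-1],"twist":[-0.01,0,0.002],"grip":-1},{"translation":[7,3,-1],"twist":[-0.01,0,0.002],"grip":-1},{"translation":[8,3,-1],"twist":[-0.01,0,0.002],"grip":-1},{"translation":[7,3,-1],"twist":[-0.01,0,0.002],"grip":-1},{"translation":[4,2,-1],"twist":[-0.01,0,0.002],"grip":-1},{"translation":[2,0,0],"twist":[-0.01,0,0],"grip":-1},{"translation":[0,0,0],"twist":[0,0,0],"grip":-1},{"translation":[0,0,0],"twist":[0,0,0],"grip":-1},{"translation":[0,0,0],"twist":[0,0,0],"grip":-1},{"translation":[0,0,0],"twist":[0,0,0],"grip":-1}]'; python3 -c "
from h import *
plan(tgt(.01),RT,10,-1)
i,a,d=snap('scene','s3.png')"|cut -c1-300
```

```text
t: 33.3
tool_pos: [0.5078, 0.419, 0.1236]
orientation: [2.264, 1.835, 0.263]
force: [-0.7, -0.4, -8.0]
opening: 0.0255
33.3 [0.5078 0.419  0.1236] [2.264 1.835 0.263] F [-0.7  -0.42 -8.04] M [0.03 0.65 0.01] op 0.025474521237030718
[{"translation": [-0.1, -0.3, 5.2], "twist": [0.0, -0.0, -0.0], "grip": -1}, {"translation": [-0.1, -0.3, 5.2], "twist": [0.0, -0.0, -0.0], "grip": -1}, {"translation": [-0.1, -0.3, 5.2], "twist": [0.0, -0.0, -0.0], "grip": -1}, {"translation": [-0.1, -0.3, 5.2], "twist": [0.0, -0.0, -0.0], "grip":
```

Pose and tilt are right. I'm descending 50 mm along the normal, allowing for overshoot.

```bash
python3 -m pendant '[{"translation":[0,-1,5],"twist":[0,0,0],"grip":-1},{"translation":[0,-1,8],"twist":[0,0,0],"grip":-1},{"translation":[0,-1,9],"twist":[0,0,0],"grip":-1},{"translation":[0,0,8],"twist":[0,0,0],"grip":-1},{"translation":[0,0,6],"twist":[0,0,0],"grip":-1},{"translation":[0,0,3],"twist":[0,0,0],"grip":-1},{"translation":[0,0,1],"twist":[0,0,0],"grip":-1},{"translation":[0,0,0],"twist":[0,0,0],"grip":-1},{"translation":[0,0,0],"twist":[0,0,0],"grip":-1},{"translation":[0,0,0],"twist":[0,0,0],"grip":-1}]'; python3 -c "
from h import *
plan(tgt(.0),RT,10,-1)"|cut -c1-300
```

```text
t: 34.35
tool_pos: [0.5163, 0.4162, 0.0795]
orientation: [2.264, 1.834, 0.26]
force: [-0.1, -0.0, -7.7]
opening: 0.0255
34.35 [0.5163 0.4162 0.0795] [2.264 1.834 0.26 ] F [-0.11 -0.02 -7.7 ] M [0.04 0.61 0.01] op 0.02548645445333618
[{"translation": [-0.0, 0.1, 1.7], "twist": [-0.0, -0.0, -0.0], "grip": -1}, {"translation": [-0.0, 0.1, 1.7], "twist": [-0.0, -0.0, -0.0], "grip": -1}, {"translation": [-0.0, 0.1, 1.7], "twist": [-0.0, -0.0, -0.0], "grip": -1}, {"translation": [-0.0, 0.1, 1.7], "twist": [-0.0, -0.0, -0.0], "grip":
```

```bash
python3 -m pendant '[{"translation":[0,0,3],"twist":[0,0,0],"grip":-1},{"translation":[0,0,3],"twist":[0,0,0],"grip":-1},{"translation":[0,0,2.5],"twist":[0,0,0],"grip":-1},{"translation":[0,0,2],"twist":[0,0,0],"grip":-1},{"translation":[0,0,1],"twist":[0,0,0],"grip":-1},{"translation":[0,0,0.5],"twist":[0,0,0],"grip":-1},{"translation":[0,0,0],"twist":[0,0,0],"grip":-1},{"translation":[0,0,0],"twist":[0,0,0],"grip":-1},{"translation":[0,0,0],"twist":[0,0,0],"grip":-1},{"translation":[0,0,0],"twist":[0,0,0],"grip":-1}]'; python3 -c "
from h import *
plan(tgt(.0),RT,10,-1)"|cut -c1-300
```

```text
t: 35.35
tool_pos: [0.5202, 0.416, 0.068]
orientation: [2.264, 1.834, 0.263]
force: [0.4, -0.2, -7.8]
opening: 0.0253
35.35 [0.5202 0.416  0.068 ] [2.264 1.834 0.263] F [ 0.36 -0.16 -7.76] M [ 0.07  0.64 -0.03] op 0.025303265862980984
[{"translation": [-0.1, 0.0, 0.5], "twist": [0.0, -0.0, -0.0], "grip": -1}, {"translation": [-0.1, 0.0, 0.5], "twist": [0.0, -0.0, -0.0], "grip": -1}, {"translation": [-0.1, 0.0, 0.5], "twist": [0.0, -0.0, -0.0], "grip": -1}, {"translation": [-0.1, 0.0, 0.5], "twist": [0.0, -0.0, -0.0], "grip": -1},
```

About 5 mm to go, at 1 mm per row.

```bash
python3 -m pendant '[{"translation":[0,0,1],"twist":[0,0,0],"grip":-1},{"translation":[0,0,1],"twist":[0,0,0],"grip":-1},{"translation":[0,0,0.7],"twist":[0,0,0],"grip":-1},{"translation":[0,0,0.7],"twist":[0,0,0],"grip":-1},{"translation":[0,0,0.5],"twist":[0,0,0],"grip":-1},{"translation":[0,0,0.3],"twist":[0,0,0],"grip":-1},{"translation":[0,0,0],"twist":[0,0,0],"grip":-1},{"translation":[0,0,0],"twist":[0,0,0],"grip":-1},{"translation":[0,0,0],"twist":[0,0,0],"grip":-1},{"translation":[0,0,0],"twist":[0,0,0],"grip":-1}]'; python3 -c "
from h import *
plan(tgt(.0),RT,10,-1)"|cut -c1-200
```

```text
t: 36.35
tool_pos: [0.5215, 0.4159, 0.0641]
orientation: [2.264, 1.834, 0.263]
force: [0.5, 0.9, -7.4]
opening: 0.0252
36.35 [0.5215 0.4159 0.0641] [2.264 1.834 0.263] F [ 0.51  0.87 -7.44] M [ 0.03  0.65 -0.08] op 0.025211512063231047
[{"translation": [-0.1, 0.0, 0.1], "twist": [0.0, -0.0, -0.0], "grip": -1}, {"translation": [-0.1, 0.0, 0.1], "twist": [0.0, -0.0, -0.0], "grip": -1}, {"translation": [-0.1, 0.0, 0.1], "twist": [0.0,
```

```bash
python3 -m pendant '[{"translation":[0,0,0.7],"twist":[0,0,0],"grip":-1},{"translation":[0,0,0.7],"twist":[0,0,0],"grip":-1},{"translation":[0,0,0.7],"twist":[0,0,0],"grip":-1},{"translation":[0,0,0.5],"twist":[0,0,0],"grip":-1},{"translation":[0,0,0],"twist":[0,0,0],"grip":-1},{"translation":[0,0,0],"twist":[0,0,0],"grip":-1},{"translation":[0,0,0],"twist":[0,0,0],"grip":-1},{"translation":[0,0,0],"twist":[0,0,0],"grip":-1},{"translation":[0,0,0],"twist":[0,0,0],"grip":-1},{"translation":[0,0,0],"twist":[0,0,0],"grip":-1}]'; python3 -c "
from h import *
plan(tgt(.0),RT,10,-1)"|cut -c1-200
```

```text
t: 37.35
tool_pos: [0.5217, 0.4161, 0.064]
orientation: [2.264, 1.834, 0.263]
force: [-2.5, -0.3, -4.4]
opening: 0.0253
37.35 [0.5217 0.4161 0.064 ] [2.264 1.834 0.263] F [-2.51 -0.33 -4.44] M [-0.11  0.9  -0.1 ] op 0.025342161974125196
[{"translation": [-0.1, 0.0, 0.1], "twist": [0.0, -0.0, -0.0], "grip": -1}, {"translation": [-0.1, 0.0, 0.1], "twist": [0.0, -0.0, -0.0], "grip": -1}, {"translation": [-0.1, 0.0, 0.1], "twist": [0.0,
```

```bash
python3 -m pendant '[{"translation":[0,0,1],"twist":[0,0,0],"grip":-1},{"translation":[0,0,1],"twist":[0,0,0],"grip":-1},{"translation":[0,0,1],"twist":[0,0,0],"grip":-1},{"translation":[0,0,1],"twist":[0,0,0],"grip":-1},{"translation":[0,0,1],"twist":[0,0,0],"grip":-1},{"translation":[0,0,0],"twist":[0,0,0],"grip":-1},{"translation":[0,0,0],"twist":[0,0,0],"grip":-1},{"translation":[0,0,0],"twist":[0,0,0],"grip":-1},{"translation":[0,0,0],"twist":[0,0,0],"grip":-1},{"translation":[0,0,0],"twist":[0,0,0],"grip":-1}]'; python3 -c "
from h import *
plan(tgt(.0),RT,10,-1)"|cut -c1-200
```

```text
t: 38.35
tool_pos: [0.5219, 0.4164, 0.0641]
orientation: [2.265, 1.833, 0.262]
force: [-2.7, -0.3, -4.3]
opening: 0.0252
38.35 [0.5219 0.4164 0.0641] [2.265 1.833 0.262] F [-2.7  -0.32 -4.27] M [-0.16  0.87 -0.16] op 0.025199778578783517
[{"translation": [-0.2, -0.0, 0.1], "twist": [0.0, -0.0, -0.0], "grip": -1}, {"translation": [-0.2, -0.0, 0.1], "twist": [0.0, -0.0, -0.0], "grip": -1}, {"translation": [-0.2, -0.0, 0.1], "twist": [0.
```

```bash
python3 -m pendant '[{"translation":[0,0,0.5],"twist":[0,0,0],"grip":-1},{"translation":[0,0,0],"twist":[0,0,0],"grip":-1},{"translation":[0,0,0],"twist":[0,0,0],"grip":-0.44},{"translation":[0,0,0],"twist":[0,0,0],"grip":-0.42},{"translation":[0,0,0],"twist":[0,0,0],"grip":-0.38},{"translation":[0,0,0],"twist":[0,0,0],"grip":-0.3},{"translation":[0,0,0],"twist":[0,0,0],"grip":-0.2},{"translation":[0,0,0],"twist":[0,0,0],"grip":-0.1},{"translation":[0,0,0],"twist":[0,0,0],"grip":0},{"translation":[0,0,0],"twist":[0,0,0],"grip":0}]' 5; python3 -c "
from h import *
st();i,a,d=snap('wrist','w4.png')"|cut -c1-200
```

```text
t: 39.35
tool_pos: [0.5262, 0.4191, 0.0693]
orientation: [2.264, 1.831, 0.277]
force: [-0.8, -0.3, 1.2]
opening: 0.0465
39.35 [0.5262 0.4191 0.0693] [2.264 1.831 0.277] F [-0.8  -0.32  1.17] M [-0.01  0.27 -0.01] op 0.04646608903255661
```

View pics/w4.png

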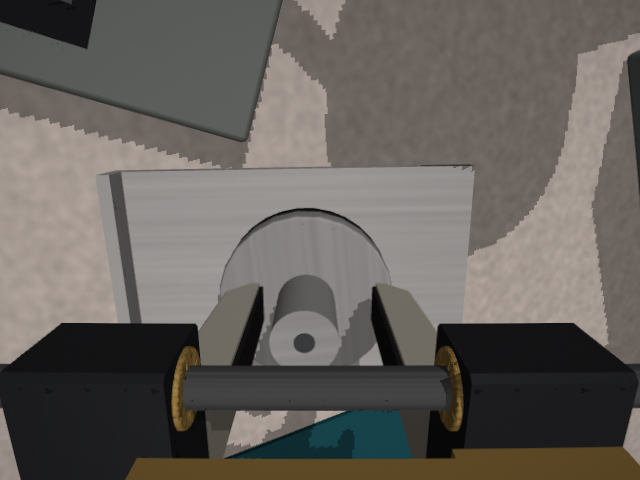

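The foot stands flat on the ramp around (305,290), the lip is at (120,250), and the neck is free between the jaws. I'm retracting along the tool axis.

```bash
python3 -m pendant '[{"translation":[0,-2,-2],"twist":[0,0,0],"grip":0},{"translation":[0,-1,-5],"twist":[0,0,0],"grip":0},{"translation":[0,0,-10],"twist":[0,0,0],"grip":0.2},{"translation":[0,0,-15],"twist":[0,0,0],"grip":0.2},{"translation":[0,0,-20],"twist":[0,0,0],"grip":0.2},{"translation":[0,0,-20],"twist":[0,0,0],"grip":0.2},{"translation":[0,0,-20],"twist":[0,0,0],"grip":0.2},{"translation":[0,0,-15],"twist":[0,0,0],"grip":0.2},{"translation":[0,0,-10],"twist":[0,0,0],"grip":0.2},{"translation":[0,0,0],"twist":[0,0,0],"grip":0.2}]'; python3 -m pendant '[{"translation":[-10,0,-20],"twist":[0,0,0],"grip":0.2},{"translation":[-20,0,-20],"twist":[0,0,0],"grip":0.2},{"translation":[-30,0,-20],"twist":[0,0,0],"grip":0.2},{"translation":[-30,0,-10],"twist":[0,0,0],"grip":0.2},{"translation":[-30,0,-10],"twist":[0,0,0],"grip":0.2},{"translation":[-30,0,0],"twist":[0,0,0],"grip":0.2},{"translation":[-20,0,0],"twist":[0,0,0],"grip":0.2},{"translation":[-10,0,0],"twist":[0,0,0],"grip":0.2},{"translation":[0,0,0],"twist":[0,0,0],"grip":0.2},{"translation":[0,0,0],"twist":[0,0,0],"grip":0.2}]'
python3 - <<'E'
from h import *
st()
for n in('scene','side'):
    i,a,d=snap(n,n+'5.png'); P=depthpts(i,d); hs=cv2.cvtColor(a,cv2.COLOR_RGB2HSV)
    gray=(hs[...,1]<60)&(d>0)
    k=(gray&(P[...,2]>.046)&(P[...,2]<.065)&(abs(P[...,1])<.3)&(abs(P[...,0]-.556)<.13)).astype(np.uint8)
    N,L,S,C=cv2.connectedComponentsWithStats(k)
    for j in range(1,N):
        if S[j,4]>30: q=P[L==j]; print(n,C[j].round(),((q.max(0)+q.min(0))/2).round(4))
    Q=(P-c)@np.c_[ss,np.cross(nn,ss),nn]
    for lo,hi in((.014,.022),(.046,.062)):
        m=gray&(Q[...,2]>lo)&(Q[...,2]<hi)&(abs(Q[...,0])<.07)&(abs(Q[...,1])<.06)
        q=Q[m]; print(n,'ramp-frame',m.sum(),((q.max(0)+q.min(0))/2).round(4),np.ptp(q,axis=0).round(3))
E
```

```text
t: 40.4
tool_pos: [0.4878, 0.4271, 0.1932]
orientation: [2.264, 1.832, 0.284]
force: [0.9, 0.2, 0.2]
opening: 0.056
t: 41.4
tool_pos: [0.4245, 0.2473, 0.2633]
orientation: [2.263, 1.833, 0.271]
force: [0.4, -0.0, 0.5]
opening: 0.0556
41.4 [0.4245 0.2473 0.2633] [2.263 1.833 0.271] F [ 0.42 -0.01  0.55] M [-0.06  0.19  0.02] op 0.05561273572587773
scene [252. 178.] [ 0.495  -0.2251  0.0538]
scene [301. 217.] [ 0.5199 -0.0569  0.0553]
scene [410. 274.] [0.5044 0.2207 0.0544]
scene ramp-frame 825 [0.0058 0.0022 0.018 ] [0.079 0.08  0.008]
scene ramp-frame 167 [0.0045 0.0015 0.0529] [0.028 0.026 0.014]
side [349. 171.] [ 0.4926 -0.2245  0.0531]
side [336. 223.] [ 0.5174 -0.0546  0.053 ]
side [340. 336.] [0.5019 0.2197 0.0542]
side ramp-frame 1774 [0.0028 0.002  0.018 ] [0.078 0.081 0.008]
side ramp-frame 310 [0.0019 0.0021 0.0528] [0.026 0.026 0.013]
```

View pics/side5.png

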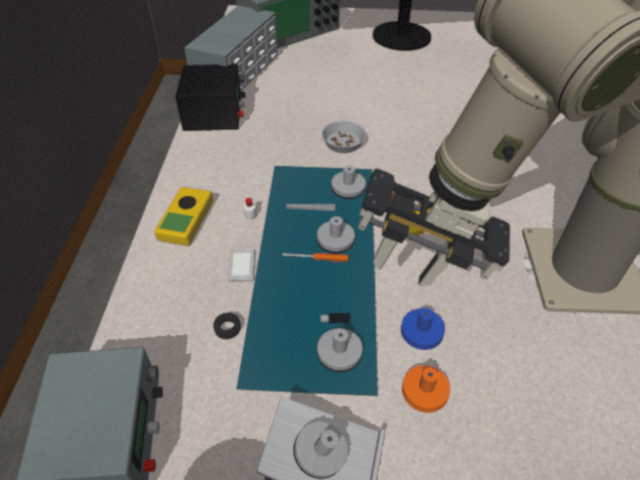

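The foot rests flat on the ramp at (322,445), about 4 mm from the middle. The other three stand on the mat at (348,182), (336,235) and (340,347), the bystanders are unmoved, and the arm is clear.

```bash
python3 -c "
from h import *
robot.close_job();st()"
```

```text
the job is handed in; nothing more can be done
the job is handed in; nothing more can be done
```

I dragged all four feet about 55–60 mm across the mat and found the one that grips. It now stands on the ramp, and I handed the job in at about 41 s of the 72 s allowed.

- **Which foot grips:** it is the one that stood at y ≈ 0.09. It held back with about 3 N in the first drag and about 11 N in a second push, when I was also leaning on it with about 10 N. That works out to a friction of about 0.6. Two others left only about 0.7 N once the drag stopped.
- **Less certain reading:** I did not take a settled reading on the foot at y ≈ 0.22. It showed 1.8–2.9 N while moving, so I ruled it out because the other foot held so clearly.
- **Placing:** I picked the gripping foot up (it pulls about 7.7 N), tilted it 0.28 rad to match the slope and set it down gently. It stayed put when let go.
- **Last checks:** both cameras put it sole flat, 2–6 mm uphill and about 2 mm to the side of the middle of the ramp. They differ by about 3 mm along the slope.
- **Rest of the scene:** in the last picture the other three feet stand upright on the mat, the bystanders look unmoved, and the arm is clear. I checked the bystanders by eye only.

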